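Stand the projection screen upright at the end of the optical bench

ROBOT

A 6-joint arm with a two-finger parallel gripper is mounted at the origin on the work surface. World frame = base frame: x ahead of the robot, y to its left, z up, the work surface at z = 0. Lengths are in m, angles in rad, forces in N, time in s.
With the tool pointing down it reaches from about 0.25 to 0.775 m from the base axis. Payload 8.9 kg.
Tool frame: the origin (TCP) lies at the very end of the fingers, on their centre line; the grasp point (between the pads) lies 19 mm behind it; z points along the fingers, y is the line along which they close (so a half turn about z gives the same grasp; the last joint's range is limited). The gripper opens to 85 mm and grips with 20 to 120 N. Pads are 22 mm wide; open, the fingers measure 114 mm over their backs; the gripper's body (76 mm by 85 mm) begins 54 mm behind the grasp point. The pads swing forward as they close: fully open they stand 13 mm farther back than shut.
Start: joints at [1.193, 0.291, -0.153, 1.127, 0, 1.431], TCP at [0.124, 0.51, 0.231] pointing down, gripper open.
Joint ranges: [-2.52, 2.52], [-0.91, 1.74], [-1.3, 1.37], [-1.96, 2.02], [-1.52, 1.47], [-3.14, 3.14]. Speed limits (rad/s): [2.22, 2.22, 2.79, 3.14, 3.14, 3.14].

INTERFACE

Orientations are given as a rotation vector (axis times angle).
In Python, from station import arm, imaging gives the robot as it stands.
- The arm moves only by the shell command python3 -m crank 'ROWS' [FORCE]. ROWS is JSON, a list of rows, each a list of 3 entries, a list of its own where there are three numbers: the shift along the tool's x, y, z in units of 0.025 m (1.0 is 0.025 m), then the turn, a rotation vector about the tool's x, y, z in units of 8 degrees (1.0 is 8 degrees), then the opening, from -1 (shut) to 1 (fully open), so that 0 is half open. In form: [[[x, y, z], [wx, wy, wz], claw], ...]. A call has 1 to 20 rows; each row shifts and turns the commanded pose from where the row before left it, along the tool's axes as they then stand; what a row does not reach is not made up. A row lasts 1/8 s, in which the tool goes at most 62.5 mm and 10.7 degrees, less where a joint would pass 70% of its speed; a pose out of reach is approached as far as the arm can. A call with a number of a shift or a turn outside -1 to 1 is refused whole. A call with a gripper value outside its range is refused whole. The fingers move at their own pace and stop on an object; FORCE is the grip in N (left out, the last holds). Time passes only in rows, so rows that do not move let the fingers close. It gives the time, the measured TCP pose, the force, the opening and the grip force at its end, in the units of the state.
- arm.sense(): the state, without advancing time (a new reading comes with each control period).
- imaging.grab_frame(name): name is "side" or "top" or "wrist"; returns the picture (420x560x3 uint8, red, green, blue); there is no depth.
- imaging.camera_params(name): a dict with "intrinsics" (3x3 intrinsics, pixels), "R" (3x3) and "t" (3): a world point X has camera coordinates R X + t. Camera axes: x right, y down, z forward; pixel columns grow to the right and rows downward; lengths in m; the calibration is good to about 2 mm. A picture is of the moment at which its call begins: read the wrist's pose just before it. camera_params takes no time and is no camera call; for the wrist camera it gives the pose at the moment of the call.
- arm.job_done(): hands the job in; it is judged then, once.
The state is a dict: "t": time; "joints": joint angles; "joint_velocities": joint speeds; "joint_efforts": joint torques, N m; "tcp_pos": TCP position; "orientation": TCP orientation; "contact_force": force on the tool from outside, world axes, zero at the start; "wrist_torque": the same for the moment, N m; "grip_width": finger opening in m; "gripper_force": force on a finger pad.
Only numpy, scipy, OpenCV 4.12 (cv2) and the standard library are available. Lean on these libraries where they do the work, as an engineer would, in place of code of your own. Each camera call takes 0.05 s, during which the arm holds its last target. There are 200 camera calls.

TASK

The solid white screen plate is lying flat on the lab table (not the plate with a window cut through it). Stand it upright on one of its short thin ends in the middle of the small height-adjustable stage of the optical bench, a broad face squarely towards the lens, and leave it standing there by itself. Do not drop it or let it fall, and leave the other things on the table where they are; the sloping aluminium rest may be used to change your grip.

Things in the scene. Friction and masses are not known exactly. Their poses are not given: they have to be found in the camera images.
- screen_center (a point): Centre of the screen: solid plate, 150 x 64 x 22 mm, pale wood edges, white broad faces, no window, 0.11 to 0.23 kg; starts flat on the table, centre 11 mm up. x along its 150 mm length (roughly away from the robot at the start), y along its 64 mm width, z normal to its broad faces. Both faces are alike, and both ends.
- rest_corner (a point): Corner between slope and lip, mid-width, 20 mm above the table, of the fixed aluminium rest (like a small book rest). x level to its high side (roughly towards the robot), y level along the lip, z up. Its face rises from here at 45 degrees towards +x for 125 mm; the lip is 12 mm high, square to it. All of the rest is within 44 mm width, so fingers holding the screen's sides pass it.
- rest_seat (a point): Where the screen's centre comes when it lies on the rest, its length up the slope and its lower end at the lip: 45 mm in x and 61 mm in z from the corner. Axes as for the corner. The screen leans there by itself at 45 degrees; laid a little short of the lip it stays or slides down to it.
- stage_axis (a point): Table point right under the centre of the stage at the near end of the fixed optical bench. z up; x along the rail to the lens, y across. The stage is a rigid level dark steel plate, 80 x 80 mm, sides along x and y, on a post. Its height is not measured: its top is anywhere from 35 to 75 mm above the table, so feel for it. The lens (80 mm disc, top 170 mm up) is at x = 180 mm.
- aperture_center (a point): Centre of the aperture plate: same outline as the screen (150 x 64 x 22 mm) but with a 50 x 36 mm rectangular window through its middle; lies flat; not to be moved. Axes as for the screen.
- beaker_center (a point): Half-way up a small glass beaker, 68 mm across, 85 mm high; bystander.
- tall_beaker_center (a point): Half-way up a tall glass beaker, 90 mm across, 130 mm high; bystander.
- jar_center (a point): Half-way up a jar, 58 mm across, 90 mm high; bystander.
- bottle_center (a point): Half-way up a plastic bottle, 60 mm across, 150 mm high; bystander.
- dish: Underside centre of a closed clear dish, 76 mm across, 16 mm high; bystander.
Mind the look-alikes: they are no part of the job. Leave any black or blue look-alike of the part that bears screen_center alone.

How it is judged:
By the outcome, as a careful person would: the job done as asked, in the order asked, and still so for the second after the job is handed in, with the robot touching nothing.
It also fails if it takes over 53 s, if anything falls off the work surface, if the arm or the gripper's body presses on something with over 40 N, if the wrist force passes 120 N, or if a joint passes its speed limit or range.

## Working session

There is one attempt and no reset: what is moved stays moved. The work goes in short steps, Python scripts to look and compute and a shell command to move; the robot and the scene stay as the last step left them, time stands still between calls to the robot, and variables do not carry over. Pictures are saved under pics/ and viewed, at most 13 in all, crops included, and the job is handed in when it is done.

```bash
mkdir -p pics; ls
python3 - <<'E'
from station import arm, imaging
import cv2
s=arm.sense(); print(s)
for n in ("top","side"):
    im=imaging.grab_frame(n); cv2.imwrite(f"pics/{n}0.png",cv2.resize(im[:,:,::-1],(800,600),interpolation=cv2.INTER_CUBIC))
    p=imaging.camera_params(n); print(n,p)
E
```

```text
pics
{'t': 0.0, 'joints': array([ 1.19270805e+00,  2.91253616e-01, -1.54126250e-01,  1.12667425e+00,
        3.10926823e-05,  1.43152056e+00]), 'joint_velocities': array([-0.00060378,  0.00216331,  0.00087667, -0.00078022, -0.00096603,
       -0.00030713]), 'joint_efforts': array([-1.05416511e-03, -5.37144971e+01,  3.31367576e+01,  1.60691788e-02,
       -4.65622852e-04,  1.19634086e-05]), 'tcp_pos': array([0.12400402, 0.50970819, 0.23074617]), 'orientation': array([-3.74193076e-01, -3.11887319e+00,  1.89729598e-03]), 'contact_force': array([ 0.13256595, -0.11693559,  0.29105286]), 'wrist_torque': array([0.03731395, 0.03075852, 0.0148711 ]), 'gripper_force': 0.0, 'grip_width': 0.08551008686117412}
top {'intrinsics': array([[435.21619715,   0.        , 271.76703567],
       [  0.        , 435.21619715, 207.4933074 ],
       [  0.        ,   0.        ,   1.        ]]), 'R': array([[-0.01683306, -0.9994493 , -0.02859626],
       [-0.98827191,  0.02097258, -0.15125732],
       [ 0.15177376,  0.02571476, -0.9880807 ]]), 't': array([0.05560038, 0.47691326, 1.1091198 ])}
side {'intrinsics': array([[413.37446659,   0.        , 283.3192205 ],
       [  0.        , 413.37446659, 209.16855552],
       [  0.        ,   0.        ,   1.        ]]), 'R': array([[ 0.95640734, -0.2909144 , -0.02556963],
       [-0.16844389, -0.47800507, -0.86205441],
       [ 0.23856163,  0.82878222, -0.50617031]]), 't': array([-0.44542893,  0.15260885,  1.01789901])}
```

View pics/top0.png

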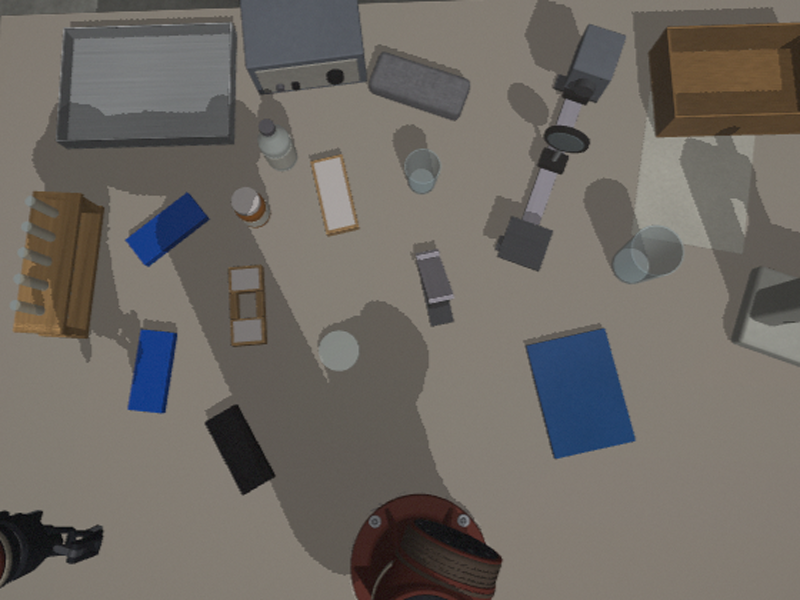

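View pics/side0.png

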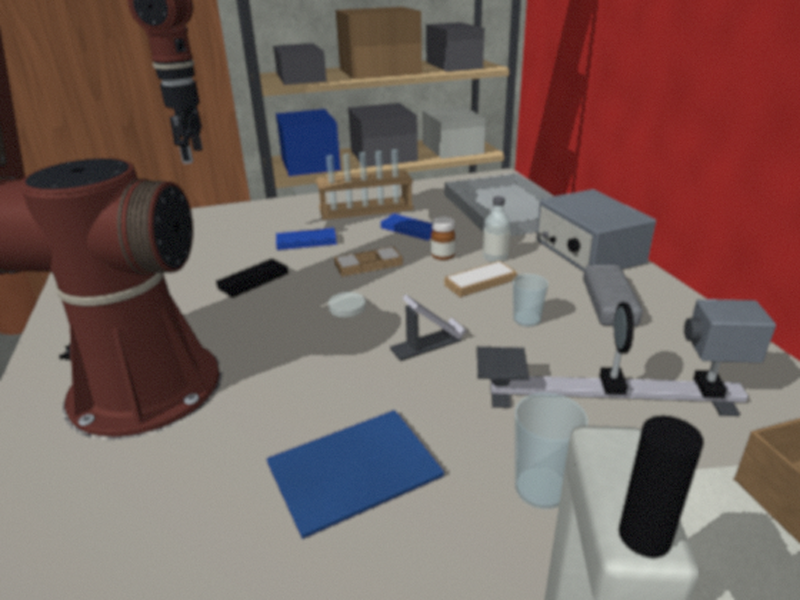

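The top view shows the screen at about (335,193), the rest at (433,285), the stage at (525,243) and the lens at (566,140), in 800x600 pixels. The side view confirms these. I'll enlarge the region to get corners.

Run:
```python
import cv2
im=cv2.imread("pics/top0.png")
c=im[120:345,300:600]; cv2.imwrite("pics/crop0.png",cv2.resize(c,(800,600),interpolation=cv2.INTER_CUBIC))
```

```text
(no output)
```

View pics/crop0.png

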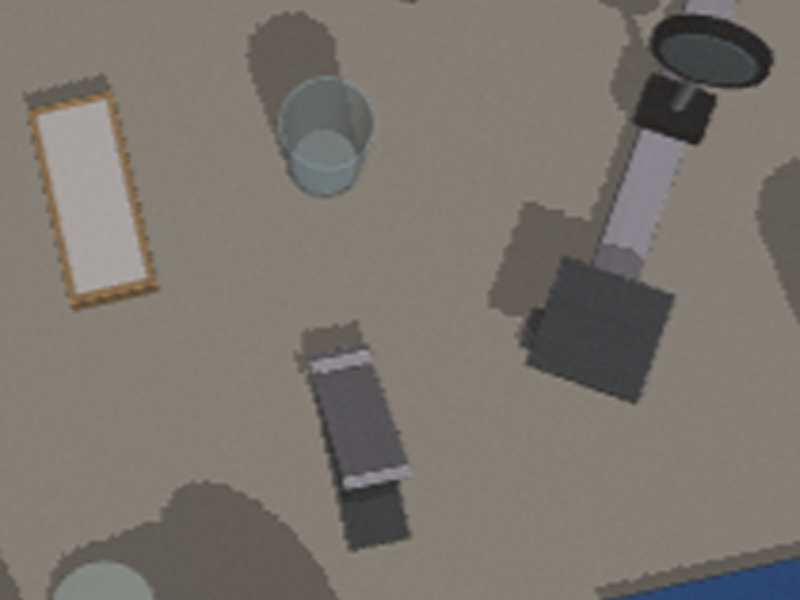

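The crop shows these features:

| Feature | Pixels |
|---|---|
| Screen top-face corners | (32,110), (108,93), (155,285), (74,300) |
| Stage corners | (565,257), (673,293), (637,402), (527,362) |
| Rest lip | about (341,358) |
| Rest high edge | about (377,478) |

```bash
cat > h.py <<'E'
import numpy as np
from station import arm, imaging
from scipy.spatial.transform import Rotation as R
def ray(n,px):
    p=imaging.camera_params(n);d=p["R"].T@np.linalg.inv(p["intrinsics"])@np.r_[px,1];return -p["R"].T@p["t"],d
def onz(n,px,z):
    c,d=ray(n,px);return c+d*(z-c[2])/d[2]
def crop(px): return (np.array(px)*.375+[300,120]+.5)*.7-.5
E
python3 - <<'E'
from h import *
np.set_printoptions(precision=4,suppress=True)
sc=[onz("top",crop(p),.022) for p in [(32,110),(108,93),(155,285),(74,300)]]
m=np.mean(sc,0);L=(sc[0]+sc[1]-sc[2]-sc[3])/2;W=sc[0]-sc[1]+sc[3]-sc[2];W/=2
print("screen",m,np.linalg.norm(L),np.linalg.norm(W),np.degrees(np.arctan2(L[1],L[0])),np.degrees(np.arctan2(W[1],W[0])))
P=[(565,257),(673,293),(637,402),(527,362)]
for z in (.035,.055,.075):
    q=[onz("top",crop(p),z) for p in P]
    a=(q[0]+q[1]-q[2]-q[3])/2;b=(q[0]+q[3]-q[1]-q[2])/2
    print("stage",z,np.mean(q,0),np.linalg.norm(a),np.linalg.norm(b),np.degrees(np.arctan2(a[1],a[0])),np.degrees(np.arctan2(b[1],b[0])))
c1,d1=ray("top",crop(np.mean(P,0)));c2,d2=ray("side",(np.array((502.5,362.5))+.5)*.7-.5)
A=np.c_[d1,-d2];s=np.linalg.lstsq(A,c2-c1,rcond=None)[0];print("tri",c1+s[0]*d1,c2+s[1]*d2)
print("rest lip",onz("top",crop((341,358)),.028),"top",onz("top",crop((377,478)),.108))
print("lens bottom block",onz("top",crop((676,108)),.03))
E
```

```text
screen [0.6828 0.1472 0.022 ] 0.14716973098917596 0.05771100884419341 12.408067980166727 100.48501231166784
stage 0.035 [ 0.5736 -0.2094  0.035 ] 0.0813322407075393 0.0796196731124987 -21.241063717267156 68.69850871568214
stage 0.055 [ 0.5688 -0.2054  0.055 ] 0.07989860163530545 0.07821622137798886 -21.24106371726717 68.69850871568215
stage 0.075 [ 0.564  -0.2014  0.075 ] 0.07846496256307166 0.07681276964347905 -21.24106371726713 68.69850871568214
tri [ 0.5674 -0.2045  0.06  ] [ 0.5696 -0.2051  0.0606]
rest lip [ 0.5581 -0.0285  0.028 ] top [ 0.4605 -0.0464  0.108 ]
lens bottom block [ 0.7345 -0.2721  0.03  ]
```

```bash
cat >> h.py <<'E'
np.set_printoptions(precision=3,suppress=True)
def frame(yaw,pitch,flip=1):
    "tool z pointing at yaw, pitch below horizontal (deg); tool y horizontal"
    y,p=np.radians([yaw,pitch]);z=np.r_[np.cos(p)*np.cos(y),np.cos(p)*np.sin(y),-np.sin(p)]
    Y=flip*np.r_[-np.sin(y),np.cos(y),0];return R.from_matrix(np.c_[np.cross(Y,z),Y,z])
def need(pos,Rt):
    s=arm.sense();R0=R.from_rotvec(s["orientation"])
    print("t",s["t"],"tcp",s["tcp_pos"],"F",s["contact_force"],"w",s["grip_width"],"j",s["joints"])
    print("tool axes\n",R0.as_matrix())
    print("turn first (tool) units",np.degrees((R0.inv()*Rt).as_rotvec())/8)
    d=np.array(pos)-s["tcp_pos"]
    print("shift now-frame",R0.inv().apply(d)/.025,"shift target-frame",Rt.inv().apply(d)/.025)
E
python3 - <<'E'
from h import *
for f in (1,-1): need([.683,.147,.12],frame(11.8,90,f))
E
```

```text
t 0.1 tcp [0.124 0.51  0.231] F [ 0.515 -0.236 -1.04 ] w 0.08552075093313613 j [ 1.193  0.291 -0.154  1.127 -0.     1.431]
tool axes
 [[-0.972  0.237 -0.   ]
 [ 0.237  0.972 -0.001]
 [ 0.    -0.001 -1.   ]]
turn first (tool) units [-0.007 -0.003 -3.185]
shift now-frame [-25.156  -8.805   4.439] shift target-frame [-18.918 -18.776   4.433]
t 0.1 tcp [0.124 0.51  0.231] F [ 0.515 -0.236 -1.04 ] w 0.08552075093313613 j [ 1.193  0.291 -0.154  1.127 -0.     1.431]
tool axes
 [[-0.972  0.237 -0.   ]
 [ 0.237  0.972 -0.001]
 [ 0.    -0.001 -1.   ]]
turn first (tool) units [-0.004  0.01  19.315]
shift now-frame [-25.156  -8.805   4.439] shift target-frame [18.918 18.776  4.433]
```

```bash
python3 -m crank '[[[0,0,0],[0,0,-0.8],1],[[0,0,0],[0,0,-0.8],1],[[0,0,0],[0,0,-0.8],1],[[0,0,0],[0,0,-0.785],1],[[-1,-1,0],[0,0,0],1],[[-1,-1,0],[0,0,0],1],[[-1,-1,0],[0,0,0],1],[[-1,-1,0],[0,0,0],1],[[-1,-1,0],[0,0,0],1],[[-1,-1,0],[0,0,0],1],[[-1,-1,0],[0,0,0],1],[[-1,-1,0],[0,0,0],1],[[-1,-1,0],[0,0,0],1],[[-1,-1,0],[0,0,0],1],[[-1,-1,0],[0,0,0],1],[[-1,-1,0],[0,0,0],1],[[-1,-1,0],[0,0,0],1],[[-1,-1,0],[0,0,0],1],[[-1,-1,0],[0,0,0],1],[[-1,-1,0],[0,0,0],1]]' 60 
python3 -m crank '[[[-1,-1,0],[0,0,0],1],[[-1,-1,0],[0,0,0],1],[[-0.9,-0.8,0],[0,0,0],1],[[0,0,0],[0,0,0],1]]'
python3 - <<'E'
from h import *
import cv2
need([.683,.147,.12],frame(11.8,90))
im=imaging.grab_frame("wrist");cv2.imwrite("pics/w1.png",cv2.resize(im[:,:,::-1],(800,600),interpolation=cv2.INTER_CUBIC))
E
```

```text
t: 2.6
tcp_pos: [0.5982, 0.1995, 0.2308]
orientation: [0.323, -3.124, 0.0]
contact_force: [0.5, -0.1, 0.7]
grip_width: 0.0854
gripper_force: 0.0
t: 3.1
tcp_pos: [0.6838, 0.1452, 0.2299]
orientation: [0.32, -3.124, 0.0]
contact_force: [-0.6, -1.0, -0.3]
grip_width: 0.0855
gripper_force: 0.0
t 3.1 tcp [0.684 0.145 0.23 ] F [-0.587 -0.952 -0.334] w 0.08554667317884927 j [ 0.105  0.646  0.411  1.337 -0.    -0.099]
tool axes
 [[-0.979 -0.203 -0.001]
 [-0.203  0.979 -0.   ]
 [ 0.001 -0.    -1.   ]]
turn first (tool) units [-0.001 -0.008 -0.014]
shift now-frame [0.011 0.076 4.397] shift target-frame [0.016 0.076 4.397]
```

View pics/w1.png

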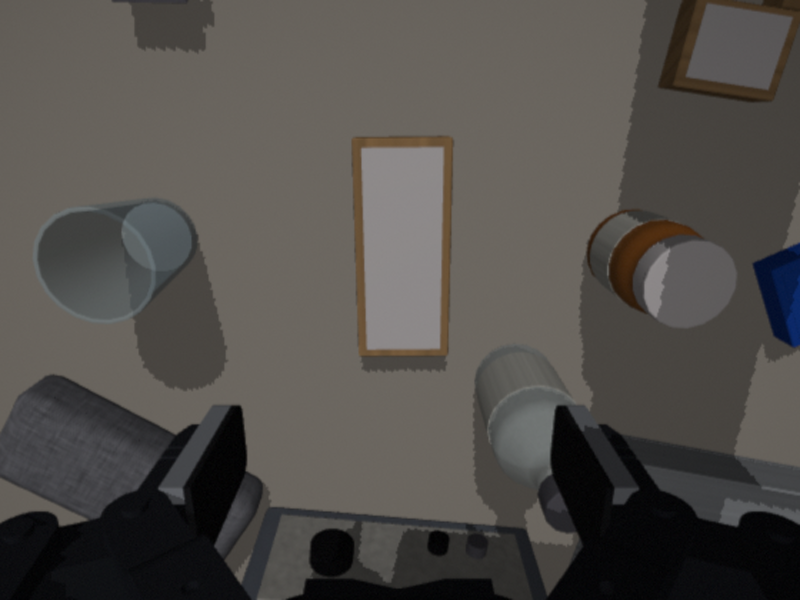

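The wrist view shows the screen's top-face corners at (352,138), (452,137), (447,355) and (360,355). The bottle stands near the far end, with its base centre at about (525,385).

Run:
```python
from h import *
o=lambda p:(np.array(p)+.5)*.7-.5
sc=[onz("wrist",o(p),.022) for p in [(360,355),(447,355),(452,137),(352,138)]]
m=np.mean(sc,0);L=(sc[0]+sc[1]-sc[2]-sc[3])/2;W=(sc[1]+sc[2]-sc[0]-sc[3])/2
print(m,np.linalg.norm(L),np.linalg.norm(W),np.degrees(np.arctan2(L[1],L[0])),np.degrees(np.arctan2(W[1],W[0])))
b=onz("wrist",o((478,380)),0.03);b2=onz("wrist",o((515,345)),0.003);Rm=frame(11.8,90).as_matrix()
print("bottle edge pts in plate frame (away,left)",[(-(x-m)@Rm[:,0],(x-m)@Rm[:,1]) for x in (b,b2)])
need(m-[0,0,.022-.003],frame(11.8,90))
```

```text
[0.684 0.15  0.022] 0.1485767412645636 0.06230564789558161 12.257943700540828 101.97617414202576
bottle edge pts in plate frame (away,left) [(np.float64(0.090120232453594), np.float64(0.05335064487749313)), (np.float64(0.07489751812037714), np.float64(0.08414182476136195))]
t 3.15 tcp [0.683 0.146 0.23 ] F [ 0.279  0.461 -0.363] w 0.0855921545141932 j [ 0.106  0.645  0.409  1.337  0.    -0.099]
tool axes
 [[-0.979 -0.203 -0.002]
 [-0.203  0.979 -0.   ]
 [ 0.002  0.    -1.   ]]
turn first (tool) units [ 0.002 -0.011 -0.008]
shift now-frame [-0.094  0.141  9.088] shift target-frame [-0.08   0.144  9.088]
```

```bash
python3 -m crank '[[[-0.1,0.14,1],[0,0,0],1],[[0,0,1],[0,0,0],1],[[0,0,1],[0,0,0],1],[[0,0,1],[0,0,0],1],[[0,0,1],[0,0,0],1],[[0,0,1],[0,0,0],1],[[0,0,1],[0,0,0],1],[[0,0,1],[0,0,0],1],[[0,0,0.8],[0,0,0],1],[[0,0,0.3],[0,0,0],1],[[0,0,0.2],[0,0,0],1],[[0,0,0],[0,0,0],1]]' 60
python3 -m crank '[[[0,0,0],[0,0,0],0],[[0,0,0],[0,0,0],-1],[[0,0,0],[0,0,0],-1],[[0,0,0],[0,0,0],-1],[[0,0,0],[0,0,0],-1]]' 60
```

```text
t: 4.65
tcp_pos: [0.6846, 0.1508, -0.0007]
orientation: [-0.323, 3.125, 0.0]
contact_force: [-0.5, 0.1, 0.5]
grip_width: 0.0854
gripper_force: 0.0
t: 5.28
tcp_pos: [0.6853, 0.1506, -0.0]
orientation: [-0.323, 3.123, -0.0]
contact_force: [-1.3, -0.3, 5.5]
grip_width: 0.0628
gripper_force: 67.4
```

```bash
python3 -m crank '[[[0,0,-0.5],[0,0,0],-1],[[0,0,-1],[0,0,0],-1],[[0,0,-1],[0,0,0],-1],[[0,0,-1],[0,0,0],-1],[[0,0,-1],[0,0,0],-1],[[0,0,-1],[0,0,0],-1],[[0,0,-1],[0,0,0],-1],[[0,0,-1],[0,0,0],-1],[[0,0,-1],[0,0,0],-1],[[0,0,-1],[0,0,0],-1],[[1,0,-1],[0,0,0],-1],[[1,0,0],[0,0,0],-1],[[1,0,0],[0,0,0],-1],[[1,0,0],[0,0,0],-1],[[0,0,0],[0,0,0],-1]]'
python3 -m crank '[[[0,0,0],[0,-1,0],-1],[[0,0,0],[0,-1,0],-1],[[0,0,0],[0,-1,0],-1],[[0,0,0],[0,-1,0],-1],[[0,0,0],[0,-1,0],-1],[[0,0,0],[0,-1,0],-1],[[0,0,0],[0,-1,0],-1],[[0,0,0],[0,-1,0],-1],[[0,0,0],[0,-1,0],-1],[[0,0,0],[0,-1,0],-1],[[0,0,0],[0,-1,0],-1],[[0,0,0],[0,-0.25,0],-1],[[0,0,0],[0,0,0],-1]]'
python3 - <<'E'
from h import *
need([.568,-.2045,.25],frame(-21.3,0))
E
```

```text
t: 7.15
tcp_pos: [0.5853, 0.13, 0.2626]
orientation: [-0.323, 3.125, 0.0]
contact_force: [0.4, -0.0, -1.4]
grip_width: 0.0627
gripper_force: 66.4
t: 8.78
tcp_pos: [0.642, 0.1402, 0.2717]
orientation: [-0.18, 1.767, 0.149]
contact_force: [0.0, 0.5, -1.3]
grip_width: 0.0626
gripper_force: 66.5
t 8.775 tcp [0.642 0.14  0.272] F [ 0.046  0.51  -1.328] w 0.06259840845143393 j [ 0.008  0.474 -1.297 -1.564  0.192 -0.039]
tool axes
 [[-0.198 -0.203  0.959]
 [-0.04   0.979  0.199]
 [-0.979  0.001 -0.202]]
turn first (tool) units [ 4.114 -1.419  0.411]
shift now-frame [  1.986 -12.902  -5.41 ] shift target-frame [  0.869 -13.923   2.25 ]
```

```bash
cat >> h.py <<'E'
def fk(p,j):
    a,L1,h,L2,L3,Lw=p;j1,j2,j3,j4,j5=j[:5];f=j2-j3;t=f+j4
    r=a+L1*np.sin(j2)+L2*np.cos(f)+Lw*np.cos(t)+L3*np.cos(t)*np.cos(j5)
    z=h+L1*np.cos(j2)-L2*np.sin(f)-Lw*np.sin(t)-L3*np.sin(t)*np.cos(j5)
    return np.array([r,z]), L3*np.sin(j5)
E
python3 - <<'E'
from h import *
from scipy.optimize import least_squares
D=.0727
S=[([1.19270805,.29125,-.15413,1.126674,0],[.124,.50971,.23075]),([.106,.645,.409,1.337,0],[.683,.146,.230]),([.008,.474,-1.297,-1.564,.192],[.642,.140,.272])]
def res(p):
    o=[]
    for j,x in S:
        q,lat=fk(p,j);c,s=np.cos(j[0]),np.sin(j[0]);o+=list(q-[c*x[0]+s*x[1],x[2]])
    return np.r_[o,(p[0])*.02,(p[5]-.1)*.02]
s=least_squares(res,[0,.3,.3,.3,.2,.1]);print(s.x,s.fun)
p=s.x
lim=[(-.91,1.74),(-1.3,1.37),(-1.96,2.02)]
def feas(r,z,pit):
    best=None
    for j20,j30 in ((.3,-.5),(1,0),(0,-1.2)):
        g=lambda v:fk(p,[0,v[0],v[1],np.radians(pit)-v[0]+v[1],0])[0]-[r,z]
        w=least_squares(g,[j20,j30],bounds=([-.91,-1.3],[1.74,1.37]))
        j4=np.radians(pit)-w.x[0]+w.x[1]
        if w.cost<1e-7 and -1.96<j4<2.02: return "%.2f %.2f %.2f"%(*w.x,j4)
print("stage mid-grip")
for pit in (0,15,30,45,60): print(pit,[feas(.60+.019*np.cos(np.radians(pit)),zz-.019*np.sin(np.radians(pit)),pit) for zz in (.12,.145,.17,.19)])
print("rest upper grip"); 
for pit in (30,45,60,75): print(pit,feas(.47+.02*np.cos(np.radians(pit)),.115-.02*np.sin(np.radians(pit)),pit))
print("rest place 135",feas(.49,.07,135),"pick 135",feas(.70,.0,135),feas(.70,.0,120))
E
```

```text
[ 0.222  0.461  0.12   0.199 -0.489  0.725] [ 0.014  0.01  -0.003 -0.023 -0.011  0.013  0.004  0.012]
stage mid-grip
0 [None, None, None, None]
15 [None, None, None, None]
30 [None, None, None, None]
45 [None, '0.64 -1.18 -1.04', '0.51 -1.06 -0.79', '0.43 -0.98 -0.62']
60 ['0.58 -0.91 -0.44', '0.50 -0.82 -0.27', '0.43 -0.74 -0.11', '0.38 -0.66 0.01']
rest upper grip
30 None
45 None
60 None
75 0.53 -1.25 -0.47
rest place 135 0.87 -0.27 1.21 pick 135 None 1.16 0.64 1.57
```

```bash
python3 -m crank '[[[0,0,0],[0,1,0],-1],[[0,0,0],[0,1,0],-1],[[0,0,0],[0,1,0],-1],[[0,0,0],[0,1,0],-1],[[0,0,0],[0,1,0],-1],[[0,0,0],[0,1,0],-1],[[0,0,0],[0,1,0],-1],[[0,0,0],[0,1,0],-1],[[0,0,0],[0,1,0],-1],[[0,0,0],[0,0.8,0],-1],[[0,0,0],[0,0,0],-1]]'
python3 - <<'E'
from h import *
a=[onz("top",crop(p),.028) for p in ((313,362),(370,350))];b=[onz("top",crop(p),.108) for p in ((345,487),(408,469))]
for q in (a,b): d=q[0]-q[1]; print(np.linalg.norm(d),np.degrees(np.arctan2(d[1],d[0]))-90)
Rt=frame(10.8,135);z=Rt.as_matrix()[:,2]
seat=np.array([.504,-.038,.081])
need(seat+.011*z-.1*z,Rt)
E
```

```text
t: 10.15
tcp_pos: [0.6533, 0.1406, 0.2656]
orientation: [-0.296, 2.909, 0.035]
contact_force: [0.1, 0.5, -1.3]
grip_width: 0.0626
gripper_force: 66.4
0.04096249440831407 10.823612145691314
0.04238174201001085 14.89617024697003
t 10.15 tcp [0.653 0.141 0.266] F [ 0.128  0.456 -1.345] w 0.06259681473501691 j [ 0.09   0.371  0.024  1.007  0.026 -0.11 ]
tool axes
 [[-0.956 -0.201  0.213]
 [-0.196  0.98   0.046]
 [-0.217  0.002 -0.976]]
turn first (tool) units [-0.016  7.194  0.107]
shift now-frame [ 5.713 -5.839  3.703] shift target-frame [-0.127 -5.897  6.757]
```

```bash
python3 -m crank '[[[0.95,-0.97,0.2],[0,0,0],-1],[[0.95,-0.97,0.2],[0,0,0],-1],[[0.95,-0.97,0.2],[0,0,0],-1],[[0.95,-0.97,0.2],[0,0,0],-1],[[0.95,-0.97,0.2],[0,0,0],-1],[[0.95,-0.97,0.2],[0,0,0],-1],[[0,0,0],[0,1,0],-1],[[0,0,0],[0,1,0],-1],[[0,0,0],[0,1,0],-1],[[0,0,0],[0,1,0],-1],[[0,0,0],[0,1,0],-1],[[0,0,0],[0,1,0],-1],[[0,0,0],[0,1,0],-1],[[0,0,0],[0,0.2,0.1],-1],[[0,0,0],[0,0,0],-1]]'
python3 - <<'E'
from h import *
Rt=frame(11,135);x,y,z=Rt.as_matrix().T
seat=np.array([.504,-.038,.081])
need(seat+.011*z-.04*z,Rt)
E
```

```text
t: 12.02
tcp_pos: [0.5263, -0.0307, 0.1894]
orientation: [0.229, -2.377, 0.108]
contact_force: [-0.4, 0.3, -1.7]
grip_width: 0.0627
gripper_force: 66.8
t 12.025 tcp [ 0.526 -0.031  0.189] F [-0.366  0.261 -1.713] w 0.06267090571919906 j [-0.077  1.019  0.732  2.019 -0.196 -0.193]
tool axes
 [[-0.715 -0.196 -0.671]
 [-0.134  0.981 -0.143]
 [ 0.686 -0.013 -0.727]]
turn first (tool) units [-0.09   0.207 -0.038]
shift now-frame [-2.332 -0.071  2.636] shift target-frame [-2.407 -0.116  2.566]
```

```bash
python3 -m crank '[[[-0.8,-0.04,0.2],[0,0,0],-1],[[-0.8,-0.04,0.2],[0,0,0],-1],[[-0.7,-0.03,0.3],[0,0.1,0],-1],[[0,0,0.9],[0,0.1,0],-1],[[0,0,0.9],[0,0,0],-1],[[0,0,0],[0,0,0],-1]]'
python3 - <<'E'
from h import *
import cv2
Rt=frame(11,135);x,y,z=Rt.as_matrix().T
seat=np.array([.504,-.038,.081])
need(seat+.011*z+.005*x,Rt)
im=imaging.grab_frame("side")[120:330,200:480];cv2.imwrite("pics/s2.png",cv2.resize(im[:,:,::-1],(800,600),interpolation=cv2.INTER_CUBIC))
E
```

```text
t: 12.78
tcp_pos: [0.5207, -0.0355, 0.1037]
orientation: [0.227, -2.355, 0.112]
contact_force: [-0.2, 0.5, -0.2]
grip_width: 0.0625
gripper_force: 66.7
t 12.775 tcp [ 0.521 -0.036  0.104] F [-0.21   0.478 -0.214] w 0.06253290640207161 j [-0.082  1.08   0.622  1.869 -0.204 -0.192]
tool axes
 [[-0.7   -0.196 -0.687]
 [-0.13   0.98  -0.147]
 [ 0.702 -0.014 -0.712]]
turn first (tool) units [-0.097  0.05  -0.041]
shift now-frame [0.046 0.052 1.559] shift target-frame [0.035 0.031 1.559]
```

View pics/s2.png

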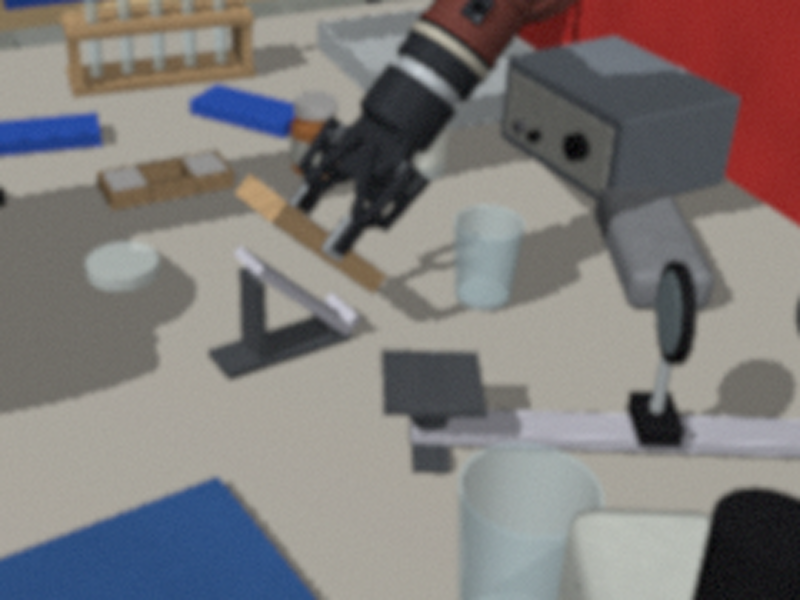

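The side view shows the plate parallel to the slope and above it, with its lower end near (380,285) and the rest's lip at (350,315). I'll press in gently.

```bash
python3 -m crank '[[[0,0.04,0.7],[-0.1,0.05,0],-1],[[0.04,0,0.6],[0,0,0],-1],[[0,0,0.1],[0,0,0],-1],[[0,0,0],[0,0,0],-1]]'; python3 -m crank '[[[0,0,0.1],[0,0,0],-1],[[0,0,0],[0,0,0],-1]]'
```

```text
t: 13.32
tcp_pos: [0.4973, -0.0394, 0.0786]
orientation: [0.22, -2.349, 0.097]
contact_force: [0.0, -0.0, -0.7]
grip_width: 0.0626
gripper_force: 66.8
t: 13.58
tcp_pos: [0.497, -0.0395, 0.0779]
orientation: [0.22, -2.352, 0.098]
contact_force: [12.2, 4.0, 14.1]
grip_width: 0.0626
gripper_force: 69.1
```

```bash
python3 -m crank '[[[0,0,-0.05],[0,0,0],-0.3],[[0,0,0],[0,0,0],0.5],[[0,0,0],[0,0,0],1],[[0,0,0],[0,0,0],1],[[0,0,0],[0,0,0],1],[[0,0,-0.4],[0,0,0],1],[[0,0,-0.8],[0,0,0],1],[[0,0,-1],[0,0,0],1],[[0,0,-1],[0,0,0],1],[[0,0,-1],[0,0,0],1],[[0,0,-1],[0,0,0],1],[[0,0,0],[0,0,0],1]]'
python3 - <<'E'
from h import *
import cv2
im=imaging.grab_frame("wrist");cv2.imwrite("pics/w2.png",im[:,:,::-1])
s=arm.sense();print(s["tcp_pos"],s["orientation"])
E
```

```text
t: 15.08
tcp_pos: [0.5505, -0.0245, 0.1531]
orientation: [0.228, -2.387, 0.104]
contact_force: [-0.7, -0.8, -0.5]
grip_width: 0.0851
gripper_force: 0.0
[ 0.55  -0.025  0.152] [ 0.228 -2.386  0.104]
```

View pics/w2.png

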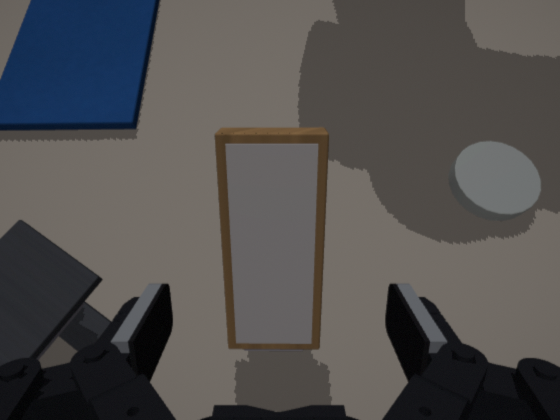

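The plate rests on the slope with its top-face corners at (218,141), (327,141), (320,347) and (228,347). The top corners show the end face at rows 129–141.

Run:
```python
from h import *
n=np.r_[.707*np.cos(.19),.707*np.sin(.19),.707]
seat=np.array([.504,-.038,.081]);p0=seat+.011*n
def pl(px):
    c,d=ray("wrist",px);return c+d*((p0-c)@n)/(d@n)
q=[pl(p) for p in [(218,141),(327,141),(320,347),(228,347)]]
m=np.mean(q,0);U=(q[0]+q[1]-q[2]-q[3])/2;W=(q[1]+q[2]-q[0]-q[3])/2
print("centre",m-.011*n,np.linalg.norm(U),np.linalg.norm(W),"U",U/np.linalg.norm(U),"W",W/np.linalg.norm(W),"yaw",np.degrees(np.arctan2(W[1],W[0]))-90)
c=m-.011*n;u=U/np.linalg.norm(U)
g=c+.05*u
print("grip pt",g)
for pit in (45,60):
    Rt=frame(11,pit);need(g+.025*Rt.as_matrix()[:,2]-[0,0,-.1],Rt)
```

```text
centre [ 0.509 -0.036  0.076] 0.14461391898412104 0.06309498319786087 U [-0.695 -0.131  0.707] W [-0.19   0.982  0.001] yaw 10.945920096580721
grip pt [ 0.474 -0.043  0.111]
t 15.125 tcp [ 0.55  -0.025  0.152] F [-0.468 -0.255 -0.288] w 0.08558436983646601 j [-0.069  1.104  0.826  2.021 -0.185 -0.188]
tool axes
 [[-0.721 -0.193 -0.665]
 [-0.135  0.981 -0.139]
 [ 0.68  -0.01  -0.733]]
turn first (tool) units [ -0.082 -10.978   0.023]
shift now-frame [ 2.91  -0.152  0.438] shift target-frame [ 0.547 -0.141 -2.892]
t 15.125 tcp [ 0.55  -0.025  0.152] F [-0.468 -0.255 -0.288] w 0.08558436983646601 j [-0.069  1.104  0.826  2.021 -0.185 -0.188]
tool axes
 [[-0.721 -0.193 -0.665]
 [-0.135  0.981 -0.139]
 [ 0.68  -0.01  -0.733]]
turn first (tool) units [-0.081 -9.103  0.012]
shift now-frame [ 2.954 -0.149  0.696] shift target-frame [ 1.536 -0.141 -2.618]
```

```bash
python3 -m crank '[[[0.68,0,-0.73],[0,0,0],1],[[0.68,0,-0.73],[0,0,0],1],[[0.68,0,-0.73],[0,0,0],1],[[0.68,0,-0.73],[0,0,0],1],[[0,0,0],[0,-1,0],1],[[0,0,0],[0,-1,0],1],[[0,0,0],[0,-1,0],1],[[0,0,0],[0,-1,0],1],[[0,0,0],[0,-1,0],1],[[0,0,0],[0,-1,0],1],[[0,0,0],[0,-1,0],1],[[0,0,0],[0,-1,0],1],[[0,0,0],[0,-1,0],1],[[0,0,0],[0,0,0],1]]'
python3 - <<'E'
from h import *
g=np.array([.474,-.043,.111])
Rt=frame(11,60);z=Rt.as_matrix()[:,2];need(g+.025*z-.1*z,Rt)
E
```

```text
t: 16.88
tcp_pos: [0.5146, -0.026, 0.2281]
orientation: [-0.263, 2.589, 0.053]
contact_force: [0.5, 0.0, -0.4]
grip_width: 0.0853
gripper_force: 0.0
t 16.875 tcp [ 0.515 -0.026  0.228] F [ 0.494  0.007 -0.358] w 0.0853162595613022 j [-0.363 -0.091 -0.764  0.422  0.267 -0.5  ]
tool axes
 [[-0.839 -0.197  0.507]
 [-0.176  0.98   0.09 ]
 [-0.515 -0.014 -0.857]]
turn first (tool) units [-0.063  0.122  0.091]
shift now-frame [ 3.843 -0.307  0.133] shift target-frame [ 3.836 -0.357  0.196]
```

```bash
python3 -m crank '[[[1,-0.08,0],[-0.06,0.1,0.09],1],[[1,-0.08,0],[0,0,0],1],[[1,-0.08,0],[0,0,0],1],[[0.83,-0.08,0],[0,0,0],1],[[0,0,0],[0,0,0],1]]'
python3 - <<'E'
from h import *
g=np.array([.474,-.043,.111])
Rt=frame(11,60);z=Rt.as_matrix()[:,2];need(g+.025*z,Rt)
E
```

```text
t: 17.5
tcp_pos: [0.4397, -0.0515, 0.1821]
orientation: [-0.252, 2.602, 0.065]
contact_force: [0.9, -0.5, -0.2]
grip_width: 0.0853
gripper_force: 0.0
t 17.5 tcp [ 0.44  -0.051  0.182] F [ 0.877 -0.487 -0.168] w 0.0853188078599592 j [-0.539 -0.16  -0.944  0.376  0.342 -0.66 ]
tool axes
 [[-0.847 -0.191  0.495]
 [-0.166  0.982  0.095]
 [-0.504 -0.002 -0.864]]
turn first (tool) units [-0.012  0.036  0.011]
shift now-frame [0.221 0.078 4.168] shift target-frame [0.2   0.071 4.169]
```

```bash
python3 -m crank '[[[0.2,0.08,1],[0,0,0],1],[[0,0,1],[0,0,0],1],[[0,0,0.8],[0,0,0],1],[[0,0,0.7],[0,0,0],1],[[0,0,0.6],[0,0,0],1],[[0,0,0],[0,0,0],1]]'
python3 - <<'E'
from h import *
import cv2
g=np.array([.474,-.043,.111])
Rt=frame(11,60);z=Rt.as_matrix()[:,2];need(g+.025*z,Rt)
im=imaging.grab_frame("side")[120:300,180:420];cv2.imwrite("pics/s3.png",cv2.resize(im[:,:,::-1],(800,600),interpolation=cv2.INTER_CUBIC))
E
```

```text
t: 18.25
tcp_pos: [0.4875, -0.0399, 0.0909]
orientation: [-0.255, 2.601, 0.065]
contact_force: [0.1, 0.6, 0.5]
grip_width: 0.0854
gripper_force: 0.0
t 18.25 tcp [ 0.487 -0.04   0.091] F [0.132 0.649 0.475] w 0.08537114116840294 j [-0.433  0.118 -1.024 -0.016  0.3   -0.561]
tool axes
 [[-0.846 -0.193  0.496]
 [-0.168  0.981  0.096]
 [-0.506 -0.003 -0.863]]
turn first (tool) units [-0.007  0.046  0.026]
shift now-frame [ 0.077 -0.02   0.025] shift target-frame [ 0.077 -0.021  0.025]
```

View pics/s3.png

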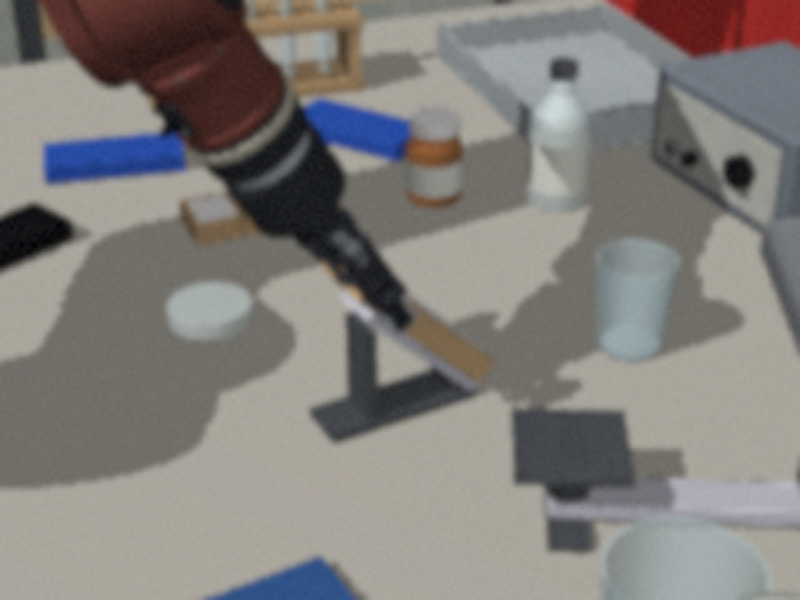

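The side view shows the finger beside the upper part of the leaning plate, with its tip at about (400,318). I'll close the gripper and lift along the slope normal.

```bash
python3 -m crank '[[[0,0,0],[0,0,0],0],[[0,0,0],[0,0,0],-1],[[0,0,0],[0,0,0],-1],[[0,0,0],[0,0,0],-1],[[0,0,0],[0,0,0],-1]]' 90
python3 -m crank '[[[-0.15,0,-0.4],[0,0,0],-1],[[-0.3,0,-0.8],[0,0,0],-1],[[-0.5,0,-0.86],[0,0,0],-1],[[-0.5,0,-0.86],[0,0,0],-1],[[-0.5,0,-0.86],[0,0,0],-1],[[-0.5,0,-0.86],[0,0,0],-1],[[-0.5,0,-0.86],[0,0,0],-1],[[0,0,0],[0,0,0],-1]]'
python3 - <<'E'
from h import *
Rt=frame(-21.3,105);need([.568,-.2045,.27],Rt);need([.568,-.2045,.27],frame(11,105))
E
```

```text
t: 18.92
tcp_pos: [0.4866, -0.0404, 0.0923]
orientation: [-0.253, 2.598, 0.063]
contact_force: [-2.3, -0.7, 5.6]
grip_width: 0.063
gripper_force: 96.2
t: 19.92
tcp_pos: [0.4809, -0.0412, 0.2493]
orientation: [-0.254, 2.596, 0.062]
contact_force: [-0.0, -0.9, -1.7]
grip_width: 0.0632
gripper_force: 99.0
t 19.925 tcp [ 0.481 -0.041  0.249] F [-0.005 -0.875 -1.714] w 0.06321228519338817 j [-0.446 -0.172 -0.761  0.535  0.305 -0.571]
tool axes
 [[-0.844 -0.192  0.501]
 [-0.168  0.981  0.093]
 [-0.51  -0.006 -0.86 ]]
turn first (tool) units [0.525 5.56  4.122]
shift now-frame [-2.263 -7.083  0.426] shift target-frame [-5.213 -4.819 -2.253]
t 19.925 tcp [ 0.481 -0.041  0.249] F [-0.005 -0.875 -1.714] w 0.06321228519338817 j [-0.446 -0.172 -0.761  0.535  0.305 -0.571]
tool axes
 [[-0.844 -0.192  0.501]
 [-0.168  0.981  0.093]
 [-0.51  -0.006 -0.86 ]]
turn first (tool) units [-0.04   5.705  0.016]
shift now-frame [-2.263 -7.083  0.426] shift target-frame [-1.887 -7.075 -1.361]
```

```bash
python3 -m crank '[[[-0.2,0,-0.4],[0.075,0.783,0.589],-1],[[-0.2,0,-0.4],[0.075,0.783,0.589],-1],[[0,0,0],[0.075,0.783,0.589],-1],[[0,0,0],[0.075,0.783,0.589],-1],[[0,0,0],[0.075,0.783,0.589],-1],[[0,0,0],[0.075,0.783,0.589],-1],[[0,0,0],[0.075,0.783,0.589],-1],[[0,0,0],[0,0,0],-1]]'
cat >> h.py <<'E'
B=np.array([-.030,0,.095])
def stage(h,xy=(.568,-.2045),yaw=-21.4,pit=104.3):
    Rt=frame(yaw,pit);need(np.r_[xy,h]-Rt.apply(B),Rt)
    s=arm.sense();print("bottom est",s["tcp_pos"]+R.from_rotvec(s["orientation"]).apply(B))
E
python3 - <<'E'
from h import *
stage(.12)
E
```

```text
t: 20.92
tcp_pos: [0.4802, -0.0413, 0.2667]
orientation: [-0.533, -2.837, -0.074]
contact_force: [0.0, 0.2, -2.3]
grip_width: 0.0632
gripper_force: 99.0
t 20.925 tcp [ 0.48  -0.041  0.267] F [ 0.044  0.177 -2.309] w 0.0631640112882096 j [-0.259  0.412  0.078  1.494  0.032  0.108]
tool axes
 [[-0.901  0.363 -0.238]
 [ 0.351  0.932  0.096]
 [ 0.257  0.003 -0.967]]
turn first (tool) units [ 0.018 -0.071  0.016]
shift now-frame [-5.718 -4.812  0.42 ] shift target-frame [-5.725 -4.798  0.489]
bottom est [ 0.485 -0.043  0.167]
```

```bash
python3 -m crank '[[[-0.95,-0.8,0.05],[0,-0.07,0],-1],[[-0.95,-0.8,0.05],[0,0,0],-1],[[-0.95,-0.8,0.05],[0,0,0],-1],[[-0.95,-0.8,0.05],[0,0,0],-1],[[-0.95,-0.8,0.05],[0,0,0],-1],[[-0.95,-0.8,0.05],[0,0,0],-1],[[0,0,0],[0,0,0],-1]]'
python3 - <<'E'
from h import *
import cv2
stage(.075)
a=imaging.grab_frame("side")[120:300,240:480];b=imaging.grab_frame("top")[50:230,300:480]
a=cv2.resize(a[:,:,::-1],(480,360),interpolation=cv2.INTER_CUBIC);b=cv2.resize(b[:,:,::-1],(320,320),interpolation=cv2.INTER_CUBIC)
c=np.zeros((360,800,3),np.uint8);c[:,:480]=a;c[:320,480:]=b;cv2.imwrite("pics/s4.png",c)
E
```

```text
t: 21.8
tcp_pos: [0.5631, -0.2036, 0.226]
orientation: [-0.536, -2.851, -0.071]
contact_force: [-0.1, 0.3, -2.1]
grip_width: 0.0629
gripper_force: 99.0
t 21.8 tcp [ 0.563 -0.204  0.226] F [-0.135  0.265 -2.067] w 0.06286526911697764 j [-0.459  0.664  0.4    1.55  -0.018 -0.086]
tool axes
 [[-0.904  0.364 -0.224]
 [ 0.352  0.932  0.091]
 [ 0.242  0.004 -0.97 ]]
turn first (tool) units [0.023 0.038 0.015]
shift now-frame [-0.469  0.032  2.006] shift target-frame [-0.479  0.039  2.003]
bottom est [ 0.569 -0.206  0.127]
```

View pics/s4.png

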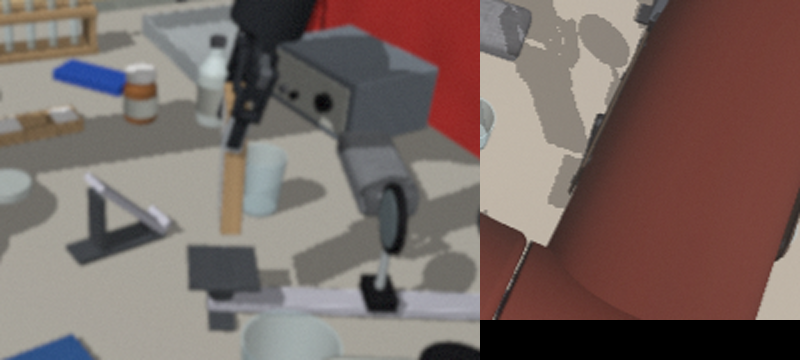

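The side view shows the plate hanging upright over the stage, with its bottom edge at about (231,233). That is near (355,236) in the full image. I'll lower it and cross-check the projection.

```bash
python3 - <<'E'
from h import *
s=arm.sense();Rm=R.from_rotvec(s["orientation"]);p=imaging.camera_params("side")
for dx in (-.011,.011):
    X=s["tcp_pos"]+Rm.apply(B)-.032*Rm.as_matrix()[:,1]+dx*np.r_[.931,-.365,0]
    c=p["intrinsics"]@(p["R"]@X+p["t"]);c=c[:2]/c[2];print((c-[240,120])*2)
E
python3 -m crank '[[[-0.12,0,0.48],[0,0,0],-1],[[-0.12,0,0.48],[0,0,0],-1],[[-0.12,0,0.48],[0,0,0],-1],[[0,0,0],[0,0,0],-1]]'
python3 - <<'E'
from h import *
stage(.065)
E
```

```text
[217.096 234.114]
[237.681 234.585]
t: 22.4
tcp_pos: [0.5626, -0.2015, 0.1885]
orientation: [-0.535, -2.848, -0.072]
contact_force: [-0.2, 0.0, -0.7]
grip_width: 0.0635
gripper_force: 99.0
t 22.4 tcp [ 0.563 -0.202  0.188] F [-0.151  0.018 -0.677] w 0.06353962287815108 j [-0.457  0.678  0.327  1.467 -0.017 -0.084]
tool axes
 [[-0.904  0.363 -0.227]
 [ 0.351  0.932  0.092]
 [ 0.245  0.004 -0.969]]
turn first (tool) units [0.023 0.013 0.02 ]
shift now-frame [-0.256 -0.034  0.926] shift target-frame [-0.258 -0.031  0.925]
bottom est [ 0.568 -0.203  0.089]
```

```bash
python3 -m crank '[[[-0.02,0,0.2],[0,0,0],-1],[[-0.05,0,0.2],[0,0,0],-1],[[0,0,0],[0,0,0],-1]]'; python3 -m crank '[[[-0.05,0,0.2],[0,0,0],-1],[[-0.025,0,0.1],[0,0,0],-1],[[0,0,0],[0,0,0],-1]]'
python3 - <<'E'
from h import *
import cv2
stage(.065)
a=imaging.grab_frame("side")[170:290,280:440];cv2.imwrite("pics/s5.png",cv2.resize(a[:,:,::-1],(800,600),interpolation=cv2.INTER_CUBIC))
E
```

```text
t: 22.78
tcp_pos: [0.5624, -0.2017, 0.1793]
orientation: [-0.536, -2.85, -0.071]
contact_force: [0.1, 0.4, -1.5]
grip_width: 0.0631
gripper_force: 99.0
t: 23.15
tcp_pos: [0.5624, -0.2017, 0.1717]
orientation: [-0.536, -2.85, -0.071]
contact_force: [0.1, 0.7, -1.2]
grip_width: 0.063
gripper_force: 99.0
t 23.15 tcp [ 0.562 -0.202  0.172] F [ 0.126  0.684 -1.188] w 0.06301809155277761 j [-0.457  0.684  0.294  1.426 -0.017 -0.084]
tool axes
 [[-0.904  0.363 -0.226]
 [ 0.352  0.932  0.092]
 [ 0.244  0.004 -0.97 ]]
turn first (tool) units [0.022 0.026 0.017]
shift now-frame [-0.093 -0.026  0.274] shift target-frame [-0.094 -0.025  0.274]
bottom est [ 0.568 -0.203  0.072]
```

View pics/s5.png

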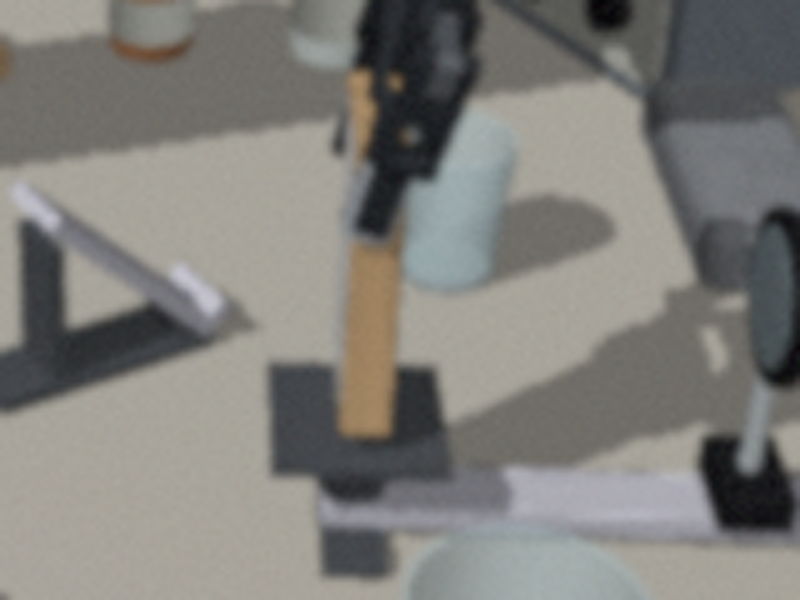

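The bottom edge is at (338–392, 435). The stage spans columns 274–447 near row 450, so the plate is centred along the rail and about 12 mm above the stage.

```bash
python3 -m crank '[[[-0.05,0,0.2],[0,0,0],-1],[[-0.025,0,0.12],[0,0,0],-1],[[0,0,0],[0,0,0],-1]]'; python3 -m crank '[[[-0.02,0,0.06],[0,0,0],-1],[[0,0,0],[0,0,0],-1]]';python3 -m crank '[[[-0.02,0,0.06],[0,0,0],-1],[[0,0,0],[0,0,0],-1]]'
```

```text
t: 23.58
tcp_pos: [0.5623, -0.2015, 0.1634]
orientation: [-0.535, -2.85, -0.071]
contact_force: [-0.6, -0.1, -1.7]
grip_width: 0.0625
gripper_force: 99.0
t: 23.82
tcp_pos: [0.5626, -0.2017, 0.1621]
orientation: [-0.536, -2.85, -0.071]
contact_force: [-0.8, 0.2, -2.8]
grip_width: 0.0633
gripper_force: 99.0
t: 24.08
tcp_pos: [0.5628, -0.2018, 0.1609]
orientation: [-0.536, -2.851, -0.071]
contact_force: [-0.4, -1.1, 1.7]
grip_width: 0.0631
gripper_force: 99.1
```

```bash
python3 -m crank '[[[-0.01,0,0.03],[0,0,0],-1],[[0,0,0],[0,0,0],-1]]';python3 - <<'E'
from h import *
stage(.06)
s=arm.sense();print(s["wrist_torque"])
E
```

```text
t: 24.32
tcp_pos: [0.5629, -0.2019, 0.1609]
orientation: [-0.536, -2.851, -0.071]
contact_force: [-1.7, -0.1, 8.4]
grip_width: 0.0634
gripper_force: 100.2
t 24.325 tcp [ 0.563 -0.202  0.161] F [-1.733 -0.073  8.382] w 0.06337752956402355 j [-0.457  0.689  0.276  1.401 -0.017 -0.084]
tool axes
 [[-0.904  0.363 -0.224]
 [ 0.352  0.932  0.091]
 [ 0.242  0.003 -0.97 ]]
turn first (tool) units [0.021 0.037 0.017]
shift now-frame [-0.017 -0.024  0.056] shift target-frame [-0.018 -0.024  0.056]
bottom est [ 0.569 -0.204  0.061]
[0.295 0.462 0.09 ]
```

```bash
python3 -m crank '[[[0,0,-0.02],[0,0,0],-1],[[0,0,0],[0,0,0],-1]]' 20; python3 -m crank '[[[0,0,0],[0,0,0],0.52],[[0,0,0],[0,0,0],0.55],[[0,0,0],[0,0,0],0.65],[[0,0,0],[0,0,0],0.8],[[0,0,0],[0,0,0],1],[[0,0,0],[0,0,0],1],[[0,0,0],[0,0,0],1]]'
python3 - <<'E'
from h import *
import cv2
stage(.06)
a=imaging.grab_frame("side")[170:290,280:440];cv2.imwrite("pics/s6.png",cv2.resize(a[:,:,::-1],(800,600),interpolation=cv2.INTER_CUBIC))
E
```

```text
t: 24.58
tcp_pos: [0.563, -0.2019, 0.1609]
orientation: [-0.536, -2.851, -0.071]
contact_force: [-1.1, 1.2, 6.4]
grip_width: 0.0627
gripper_force: 99.6
t: 25.45
tcp_pos: [0.5629, -0.2018, 0.1603]
orientation: [-0.536, -2.85, -0.071]
contact_force: [-0.6, 0.6, -0.3]
grip_width: 0.0856
gripper_force: 0.0
t 25.45 tcp [ 0.563 -0.202  0.16 ] F [-0.566  0.64  -0.331] w 0.08557097361801057 j [-0.457  0.691  0.276  1.401 -0.017 -0.083]
tool axes
 [[-0.904  0.363 -0.225]
 [ 0.352  0.932  0.092]
 [ 0.243  0.004 -0.97 ]]
turn first (tool) units [0.022 0.029 0.017]
shift now-frame [-0.013 -0.026  0.029] shift target-frame [-0.014 -0.026  0.029]
bottom est [ 0.569 -0.204  0.061]
```

View pics/s6.png

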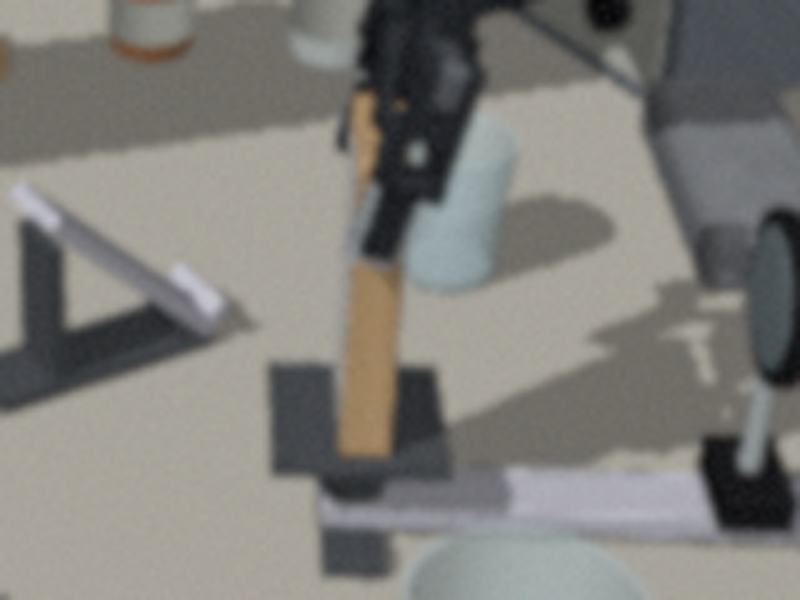

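The plate stands on the stage, released, with its bottom edge at (338–392, 458) and centred to within a few mm. I'll retract along the fingers.

```bash
python3 -m crank '[[[0,0,-0.3],[0,0,0],1],[[0,0,-0.6],[0,0,0],1],[[0,0,-0.8],[0,0,0],1],[[0,0,-0.8],[0,0,0],1],[[0,0,-0.8],[0,0,0],1],[[0,0,-0.8],[0,0,0],1],[[0,0,-0.8],[0,0,0],1],[[0,0,0],[0,0,0],1],[[0,0,0],[0,0,0],1]]'
python3 - <<'E'
from h import *
import cv2
a=imaging.grab_frame("side")[130:290,270:483];b=imaging.grab_frame("wrist")
c=np.zeros((600,800,3),np.uint8);c[:300,:400]=cv2.resize(a[:,:,::-1],(400,300));c[:300,400:]=cv2.resize(b[:,:,::-1],(400,300));cv2.imwrite("pics/s7.png",c[:300])
E
```

```text
t: 26.62
tcp_pos: [0.5903, -0.2129, 0.2785]
orientation: [-0.535, -2.85, -0.071]
contact_force: [0.3, -0.6, -0.6]
grip_width: 0.085
gripper_force: 0.0
```

View pics/s7.png

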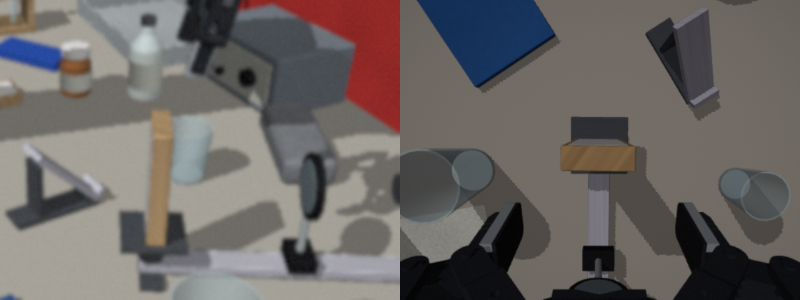

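The screen stands upright and square on the stage with the robot clear of it, so I'll hand in the job.

```bash
python3 -c "
from station import arm; print(arm.job_done())"
```

```text
the job is handed in; nothing more can be done
None
```

The white screen is standing by itself on a short end, within about 4 mm of the stage's middle, broad face square to the lens; the robot is clear, nothing else was touched, and I handed it in at about 27 s of the 53 s allowed.

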